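# Reset the orange-covered buggy's battery pack with the reset stylus

### The job

Take the blue-handled stylus out of its wooden stand and use its tip to press the recessed white reset button of the buggy with the orange cover fully home, keeping it down for about a second. Then put the stylus back upright in its stand and let go. Do not shove the orange buggy about or press the button of the green one.

Things in the scene. Friction and masses are not known exactly. Their poses are not given: they have to be found in the camera images.
- stylus: Reset stylus, 107 mm long, 50 g, standing upright in the stand. Origin: centre of its tip (lower end); z runs up along its axis to the handle; it is round, so its yaw is of no matter. From the tip up: steel shank 8 mm in diameter from 0 to 36 mm, black collar disc 44 mm in diameter from 36 to 42 mm, blue round handle 20 mm in diameter from 42 to 107 mm (a good place to grip is at 79 mm).
- stand: Fixed brown wooden block, 80 x 80 x 45 mm high, with one upright round hole of 24 mm diameter through its middle. Origin: on the table under the hole's axis. The stylus hangs loosely in the hole with its collar resting flat on the block's top, tip 9 mm above the table; it may stand anywhere in the hole.
- orange_cap (a point): Centre of the top of the orange buggy's white reset button (22 mm in diameter); z up; sinks with the button. It lies 12 mm below the orange cover's top, in an upright round hole of 24 mm diameter. The cover is 80 x 66 mm, its top 60 mm above the table, the buggy's highest part. The buggy is loose, 450 g, brown, 150 mm long, 120 mm over its axles, on four wheels that do not turn.
- orange_button (a joint): Travel of the orange buggy's button (m): 0 up, 0.006 fully home. Spring: starts to move at about 1.5 N, fully home at 5 N, comes back by itself.
- green_button (a joint): The same for the green buggy, which is alike but for its green cover: 0 up, 0.006 fully home. To be left alone.
Things that resemble listed ones, but are neither listed nor needed, are in the scene too. Of the things that look like the stand, take the one that is farthest to the robot's left at the start.

How it is judged (in metres and radians):
On the way:
1. the orange buggy's button is pressed home by the stylus tip and kept down (value of joint orange_button above 0.0045 m and distance between stylus and orange_cap below 0.014 m), for 0.5 s.
At the end, for the whole second after the job is handed in: The stylus stands at rest and upright (within 10 degrees) in the stand's hole, its tip within 12 mm of the hole's axis and its collar down on the block (within 5 mm), and the orange buggy's button has come back up (within 1.5 mm) (horizontal distance between stylus and stand below 0.012 m and z of stylus in the frame of stand below 0.014 m and angle between stylus's own z axis and vertical below 0.17 rad and linear speed of stylus below 0.02 m/s and value of joint orange_button below 0.0015 m); the robot touches nothing.
It fails at once if the green buggy's button is pressed (value of joint green_button above 0.003 m).
It fails at once if the orange buggy is shoved more than 40 mm (distance of orange_cap from where it was at the start of the episode above 0.04 m).
It fails at once if the orange buggy is tipped more than 20 degrees (angle between orange_cap's own z axis and vertical above 0.35 rad).
It also fails if it takes over 64 s, if anything falls off the work surface, if the arm or the gripper's body presses on something with over 40 N, if the wrist force passes 120 N, or if a joint passes its speed limit or range.

### The arm

A 6-joint arm with a two-finger parallel gripper is mounted at the origin on the work surface. World frame = base frame: x ahead of the robot, y to its left, z up, the work surface at z = 0. Lengths are in m, angles in degrees, forces in N, time in s.
With the tool pointing down it reaches from about 0.25 to 0.8 m from the base axis. Payload 8.5 kg.
Tool frame: the origin (TCP) lies at the very end of the fingers, on their centre line; the grasp point (between the pads) lies 19 mm behind it; z points along the fingers, y is the line along which they close (so a half turn about z gives the same grasp; the last joint's range is limited). The gripper opens to 85 mm and grips with 20 to 120 N. Pads are 22 mm wide; open, the fingers measure 114 mm over their backs; the gripper's body (76 mm by 85 mm) begins 54 mm behind the grasp point. The pads swing forward as they close: fully open they stand 13 mm farther back than shut.
Start: joints at [65.317, 13.648, -0.773, 75.585, 0, 90], TCP at [0.219, 0.477, 0.231] pointing down, gripper open.
Joint ranges: [-152.45, 152.45], [-59.26, 108.67], [-65.41, 83.53], [-104.44, 129.93], [-82.83, 76.93], [-180, 180]. Speed limits (degrees/s): [127.2, 127.2, 159.86, 180, 180, 180].

### API

Orientations are given as a 3x3 rotation matrix whose columns are the frame's x, y, z axes.
In Python, from cell import env, viewer gives the robot as it stands.
- The arm moves only by the shell command python3 -m pendant 'ROWS'. ROWS is JSON, a list that holds one entry, the list of rows, each a list of 7 numbers: the shift along the tool's x, y, z as a fraction of full scale, then the turn, a rotation vector about the tool's x, y, z as a fraction of full scale, then the opening, from -1 (shut) to 1 (fully open). In form: [[[x, y, z, wx, wy, wz, jaw], ...]]. A call has 1 to 20 rows; each row shifts and turns the commanded pose from where the row before left it, along the tool's axes as they then stand; what a row does not reach is not made up. Full scale, the value 1, is 0.04 m for a shift and 90 degrees for a turn. A row lasts 1/8 s, in which the tool goes at most 62.5 mm and 10.7 degrees, less where a joint would pass 70% of its speed; a pose out of reach is approached as far as the arm can. A call with a number of a shift or a turn outside -1 to 1 is refused whole. A call with a gripper value outside its range is refused whole. The fingers move at their own pace and stop on an object; the grip force is fixed at half the most. Time passes only in rows, so rows that do not move let the fingers close. It gives the time, the measured TCP pose, the force, the opening and the grip force at its end, in the units of the state.
- env.state(): the state, without advancing time (a new reading comes with each control period).
- viewer.read_camera(name): name is "side" or "top"; returns a dict with "color" (384x512x3 uint8, red, green, blue), "range_z" (384x512 float32, m along the optical axis (not along the pixel's ray), 0 where there is no reading), "vfov" (degrees; the focal length in pixels is half the picture's height over the tangent of half this angle, whatever the lens; pixels are square), "cx", "cy" (the principal point, pixels), "k1" (the pictures are not rectified: a ray, as slopes to the right and down, at radius r is drawn at 1 + k1 r^2 times it, then the intrinsics apply), "R" (3x3) and "t" (3): a world point X has camera coordinates R X + t. Camera axes: x right, y down, z forward; pixel columns grow to the right and rows downward; lengths in m; the calibration is good to about 2 mm. A picture is of the moment at which its call begins.
- env.finish_job(): hands the job in; it is judged then, once.
Trained networks look in the newest picture that a camera, given by its name, has taken for a name from the list of things; names that differ only in an ending like _2 or _b are one class to them, and where a whole thing is asked for, a point or a joint stands for the part that bears it (a point fixed in the world has none). Each returns a list of dicts, best first, with "conf" (0 to 1); they miss things now and then, are a little off and sometimes report something else, mostly with a low value. They report only what shows in the picture. A call takes as long as a camera call. They do not tell look-alikes from the thing itself.
- viewer.search_frame(camera, name): "box" ([left, top, right, bottom] in pixels, round what is visible of it).
The state is a dict: "time_s": time; "joint_pos": joint angles; "qd": joint speeds; "tau": joint torques, N m; "tcp_pos": TCP position; "tcp_rot": TCP orientation; "force": force on the tool from outside, world axes, zero at the start; "wrist_torque": the same for the moment, N m; "grip_width": finger opening in m; "finger_force": force on a finger pad.
Only numpy, scipy, OpenCV 4.12 (cv2) and the standard library are available. Lean on these libraries where they do the work, as an engineer would, in place of code of your own. Each camera call takes 0.05 s, during which the arm holds its last target. There are 200 camera calls.

## Working session

There is one attempt and no reset: what is moved stays moved. The work goes in short steps, Python scripts to look and compute and a shell command to move; the robot and the scene stay as the last step left them, time stands still between calls to the robot, and variables do not carry over. Pictures are saved under pics/ and viewed, at most 10 in all, crops included, and the job is handed in when it is done.

```bash
mkdir -p pics
cat > h.py <<'E'
import numpy as np, cv2
from cell import env, viewer
def cam(n):
    d=viewer.read_camera(n); d['R']=np.array(d['R']); d['t']=np.array(d['t'])
    h=d['color'].shape[0]; d['f']=h/2/np.tan(np.radians(d['vfov']/2)); return d
def ray(d,u,v):
    x=(u-d['cx'])/d['f']; y=(v-d['cy'])/d['f']; xd=np.hypot(x,y); r=xd
    for _ in range(30): r=xd/(1+d['k1']*r*r)
    s=r/xd if xd>0 else 1
    return np.array([x*s,y*s,1])
def at_z(d,u,v,z):
    c=-d['R'].T@d['t']; w=d['R'].T@ray(d,u,v); return c+w*(z-c[2])/w[2]
def at_depth(d,u,v):
    p=ray(d,u,v)*d['range_z'][int(round(v)),int(round(u))]; return d['R'].T@(p-d['t'])
def cloud(d):
    h,w=d['range_z'].shape; U,V=np.meshgrid(np.arange(w),np.arange(h))
    x=(U-d['cx'])/d['f'];y=(V-d['cy'])/d['f'];xd=np.hypot(x,y);r=xd.copy()
    for _ in range(30): r=xd/(1+d['k1']*r*r)
    s=np.where(xd>0,r/np.maximum(xd,1e-9),1)
    P=np.stack([x*s,y*s,np.ones_like(x)],-1)*d['range_z'][...,None]
    return (P-d['t'])@d['R']
def proj(d,X):
    p=d['R']@np.array(X)+d['t']; x,y=p[:2]/p[2]; k=1+d['k1']*(x*x+y*y); return d['cx']+d['f']*x*k,d['cy']+d['f']*y*k
def save(n,img,s=1):
    cv2.imwrite('pics/'+n,cv2.resize(img[...,::-1],None,fx=s,fy=s,interpolation=cv2.INTER_CUBIC))
E
python3 - <<'E'
from h import *
ims=[]
for n in("top","side"):
    d=cam(n); ims.append(d['color'])
    print(n,d['f'],d['cx'],d['cy'],d['k1'],-d['R'].T@d['t'],d['R'].round(2).tolist())
    for k in("stylus","stand","orange_cap","orange_button","green_button"):
        for r in viewer.search_frame(n,k)[:5]:
            b=np.array(r['box']); c=(b[:2]+b[2:])/2
            print(k,round(r['conf'],2),b.round(0),at_depth(d,*c).round(3))
    save(n+'1.png',d['color'],1.5)
s=env.state();print(s['time_s'],s['force'],s['tcp_pos'],np.round(s['tcp_rot'],2).tolist())
E
```

```text
top 429.070120685921 256.8416281818111 189.48126532114 -0.15903029632369428 [ 0.35337011 -0.04964495  1.10334395] [[-0.02, -1.0, 0.01], [-0.98, 0.02, -0.19], [0.19, -0.02, -0.98]]
stylus 0.79 [319. 194. 332. 207.] [ 0.517 -0.233  0.088]
stand 0.96 [355. 169. 399. 214.] [ 0.552 -0.39  -0.001]
stand 0.83 [301. 184. 346. 225.] [ 0.512 -0.235  0.048]
side 409.0263743063824 252.55629308459427 191.534612000416 -0.13698845414802543 [ 0.33309686 -0.75347047  0.86148516] [[0.96, -0.28, 0.0], [-0.2, -0.71, -0.68], [0.19, 0.65, -0.73]]
stylus 0.8 [263. 231. 281. 265.] [ 0.529 -0.25   0.088]
stand 0.85 [279. 284. 329. 336.] [ 0.556 -0.396  0.045]
orange_button 0.36 [262. 235. 281. 262.] [ 0.528 -0.249  0.086]
0.6 [-0.19763819 -0.61769066  0.21026164] [0.21921351 0.47698299 0.23126298] [[-0.91, 0.42, -0.0], [0.42, 0.91, -0.0], [0.0, -0.0, -1.0]]
```

View pics/top1.png

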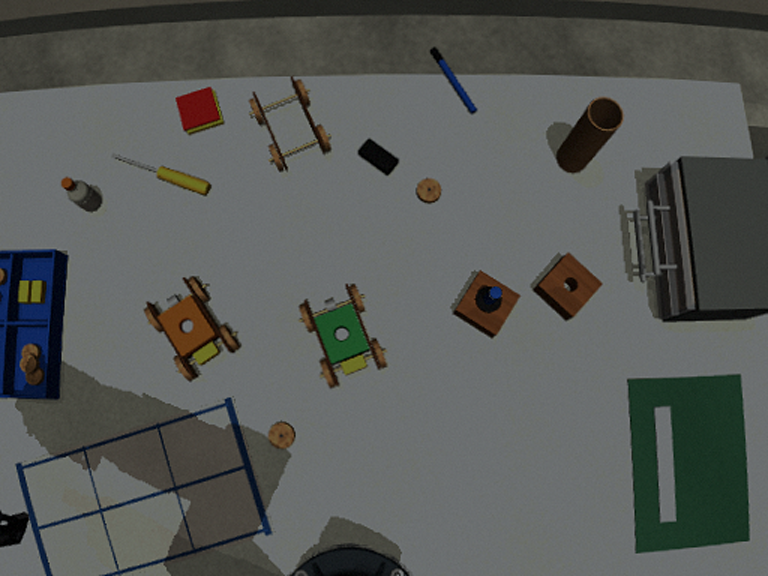

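View pics/side1.png

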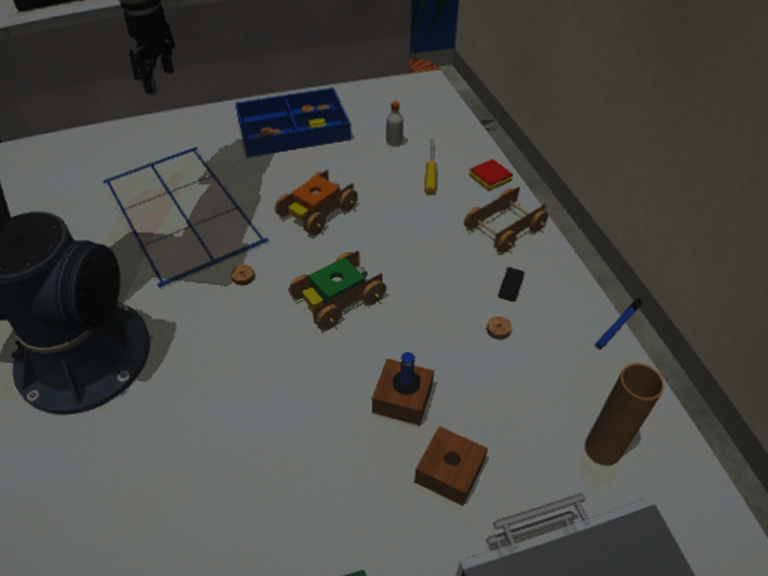

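Two block candidates: A, top picture at (486,303) of the 1.5x view, with the stylus in it (y≈-0.235), and B at (567,286), empty (y≈-0.39). A is farther left (+y) and holds the stylus, so it fits. I'll measure and confirm it in a crop.

Run:
```python
from h import *
for n in("top","side"):
    d=cam(n); P=cloud(d); hsv=cv2.cvtColor(d['color'],cv2.COLOR_RGB2HSV).astype(int)
    H,S,V=hsv[...,0],hsv[...,1],hsv[...,2]; Z=P[...,2]
    def near(x,y,r): return np.hypot(P[...,0]-x,P[...,1]-y)<r
    u,v=(486/1.5,303/1.5) if n=="top" else (403/1.5,392/1.5)
    c=at_z(d,u,v,.045); blk=near(c[0],c[1],.08)&(abs(Z-.045)<.01)
    def rect(m,z,name):
        m=cv2.morphologyEx(m.astype(np.uint8),cv2.MORPH_OPEN,np.ones((3,3)))
        cn=max(cv2.findContours(m,0,1)[0],key=cv2.contourArea).reshape(-1,2)
        X=np.array([at_z(d,a,b,z)[:2] for a,b in cn],np.float32); print(n,name,cv2.minAreaRect(X),"medz",np.median(Z[m>0]).round(4))
    rect(blk,.045,"block")
    u,v=(187/1.5,325/1.5) if n=="top" else (316/1.5,190/1.5)
    c=at_z(d,u,v,.06); m=near(c[0],c[1],.08)&(abs(Z-.06)<.012)&(H<15)&(S>170)
    rect(m,.06,"orange")
    # white button: low saturation within cover
    c=at_z(d,u,v,.048); m=near(c[0],c[1],.02)&(S<90)
    vv,uu=np.nonzero(m); print("button px",uu.mean(),vv.mean(),len(uu),at_z(d,uu.mean(),vv.mean(),.048).round(4))
    m=(H>100)&(H<130)&(S>150)&near(.52,-.235,.06)&(Z>.06)
    vv,uu=np.nonzero(m); print("handle",len(uu),uu.min(),uu.max(),vv.min(),vv.max(),Z[m].max())
    t=m&(Z>np.percentile(Z[m],95)-.006); vv,uu=np.nonzero(t); print("top cap",len(uu),at_z(d,uu.mean(),vv.mean(),.116).round(4), np.median(P[t],0).round(4))
    if n=="top": a=d['color'][170:235,285:410]
    else: b=d['color'][215:345,230:345]
a=cv2.resize(a,None,fx=4,fy=4,interpolation=2); b=cv2.resize(b,(int(115*260/130),260),interpolation=2)
save('crop.png',np.clip(np.hstack([a,b]).astype(float)*1.8,0,255).astype(np.uint8))
```

```text
top block ((0.5208734273910522, -0.23939841985702515), (0.08090654015541077, 0.08230206370353699), 56.33580017089844) medz 0.0453
top orange ((0.48671209812164307, 0.2622152864933014), (0.08091411739587784, 0.07037057727575302), 33.369415283203125) medz 0.0595
button px 124.39285714285714 216.91071428571428 56 [0.4895 0.2639 0.048 ]
handle 84 323 333 191 202 0.11976116086524949
top cap 47 [ 0.5262 -0.2398  0.116 ] [ 0.5272 -0.2397  0.1162]
side block ((0.523983895778656, -0.2432589828968048), (0.08614005148410797, 0.0811813548207283), 56.0009651184082) medz 0.0449
side orange ((0.49126744270324707, 0.25732818245887756), (0.09126394242048264, 0.07052114605903625), 35.75203323364258) medz 0.0603
button px 210.2 127.6 5 [0.4944 0.2702 0.048 ]
handle 79 268 275 235 254 0.11851373228350685
top cap 46 [ 0.5294 -0.2416  0.116 ] [ 0.5294 -0.241   0.1157]
```

View pics/crop.png

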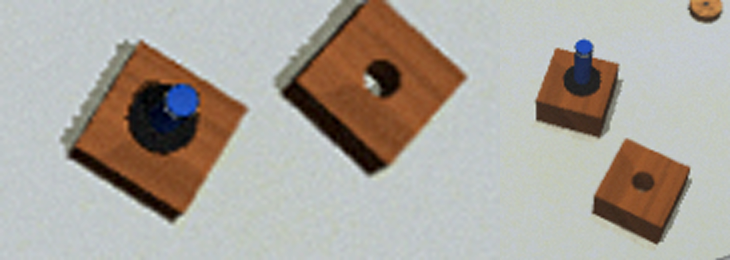

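The crop confirms it: left block A carries the stylus, whose blue cap sits at crop (182,100). The stand axis is ≈(0.522,-0.240), the stylus axis ≈(0.527,-0.240) and the button ≈(0.488,0.263). I'll move over the stylus.

```bash
python3 -m pendant '[[[-0.724,-0.654,0,0,0,0,1],[-0.724,-0.654,0,0,0,0,1],[-0.724,-0.654,0,0,0,0,1],[-0.724,-0.654,0,0,0,0,1],[-0.724,-0.654,0,0,0,0,1],[-0.724,-0.654,0,0,0,0,1],[-0.724,-0.654,0,0,0,0,1],[-0.724,-0.654,0,0,0,0,1],[-0.724,-0.654,0,0,0,0,1],[-0.724,-0.654,0,0,0,0,1],[-0.724,-0.654,0,0,0,0,1],[-0.724,-0.654,0,0,0,0,1],[-0.724,-0.654,0,0,0,0,1],[-0.724,-0.654,0,0,0,0,1],[-0.724,-0.654,0,0,0,0,1],[-0.724,-0.654,0,0,0,0,1],[-0.724,-0.654,0,0,0,0,1],[-0.724,-0.654,0,0,0,0,1],[-0.724,-0.654,0,0,0,0,1],[-0.724,-0.654,0,0,0,0,1]]]'
python3 - <<'E'
from h import *
d=cam('top');s=env.state();print(s['tcp_pos'],s['time_s'],np.round(s['tcp_rot'],3).tolist(),s['joint_pos'])
# re-measure orange cover while arm is away: hole as dark/white blob within cover
P=cloud(d);hsv=cv2.cvtColor(d['color'],cv2.COLOR_RGB2HSV).astype(int)
for n in('top','side'):
    e=cam(n); save(f'z_{n}.png',np.clip(e['color'][(190 if n=='top' else 100):(260 if n=='top' else 160),(90 if n=='top' else 170):(165 if n=='top' else 250)]*1.8,0,255).astype(np.uint8),5)
    hs=cv2.cvtColor(e['color'],cv2.COLOR_RGB2HSV).astype(int)
a=cv2.imread('pics/z_top.png');b=cv2.imread('pics/z_side.png');b=cv2.resize(b,(400,350))
cv2.imwrite('pics/z.png',np.hstack([a,b]))
E
```

```text
time_s: 3.2
tcp_pos: [0.5274, -0.2416, 0.2313]
tcp_rot: [[-0.909, 0.418, 0.0], [0.418, 0.909, -0.0], [-0.0, -0.0, -1.0]]
force: [-0.4, 0.5, 0.6]
grip_width: 0.0857
finger_force: 0.0
[ 0.52906938 -0.24525993  0.23065409] 3.25 [[-0.908, 0.419, 0.001], [0.419, 0.908, -0.002], [-0.002, -0.001, -1.0]] [-2.48260311e+01  1.93607726e+01  7.22117239e+00  7.77581722e+01
 -8.53921062e-02 -5.00033776e-02]
```

View pics/z.png

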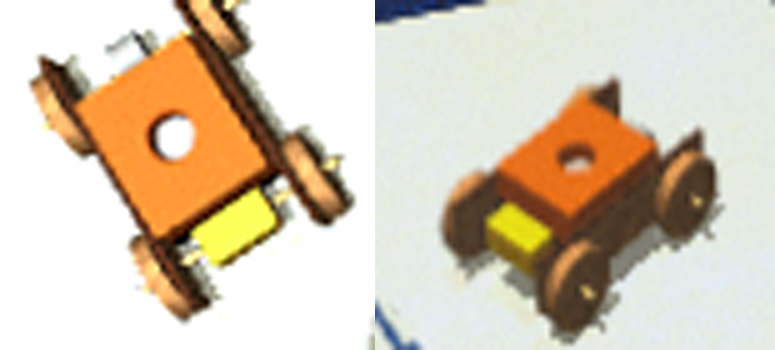

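```bash
python3 -m pendant '[[[0,0,0.8,0,0,0,1],[0,0,0.8,0,0,0,1],[0,0,0,0,0,0,1],[0,0,0,0,0,0,1]]]'
python3 - <<'E'
from h import *
d=cam('top');print(at_z(d,124.3,216.9,.06).round(4));e=cam('side');print(at_z(e,210,126.7,.06).round(4))
s=env.state();print(s['tcp_pos'],s['tcp_rot'])
# contour centroid of hole
for n,c in(('top',d),('side',e)):
    hs=cv2.cvtColor(c['color'],cv2.COLOR_RGB2HSV); m=((hs[...,0]<15)&(hs[...,1]>150)&(abs(cloud(c)[...,2]-.06)<.02)).astype(np.uint8)
    cs,h=cv2.findContours(m,cv2.RETR_CCOMP,1)
    for k,q in enumerate(cs):
        if h[0][k][3]>=0 and cv2.contourArea(q)>8:
            M=cv2.moments(q);u,v=M['m10']/M['m00'],M['m01']/M['m00'];print(n,u,v,cv2.contourArea(q),at_z(c,u,v,.06).round(4))
    # handle
    P=cloud(c);hh=hs.astype(int);m=(hh[...,0]>100)&(hh[...,0]<130)&(hh[...,1]>150)&(np.hypot(P[...,0]-.527,P[...,1]+.24)<.05)&(P[...,2]>.11)&(P[...,2]<.125)
    vv,uu=np.nonzero(m);print(len(uu),at_z(c,uu.mean(),vv.mean(),.116).round(4) if len(uu) else '')
E
```

```text
time_s: 3.85
tcp_pos: [0.5273, -0.2399, 0.1687]
tcp_rot: [[-0.909, 0.417, 0.001], [0.417, 0.909, -0.0], [-0.001, 0.0, -1.0]]
force: [0.0, -0.6, 0.4]
grip_width: 0.0852
finger_force: 0.0
[0.488  0.2606 0.06  ]
[0.4923 0.2597 0.06  ]
[ 0.52773822 -0.24032221  0.16898189] [[-9.08765262e-01  4.17302195e-01  2.13945420e-03]
 [ 4.17300939e-01  9.08767779e-01 -1.02450319e-03]
 [-2.37179448e-03 -3.82366638e-05 -9.99997187e-01]]
top 132.5 227.5 12.0 [0.4615 0.239  0.06  ]
top 131.81159420289853 220.8405797101449 11.5 [0.478  0.2412 0.06  ]
top 124.68125 217.16875 80.0 [0.4873 0.2596 0.06  ]
6 [ 0.5304 -0.2336  0.116 ]
side 300.83774250440916 305.7689594356261 94.5 [ 0.549  -0.3922  0.06  ]
side 209.94444444444446 127.71296296296295 18.0 [0.4911 0.2548 0.06  ]
28 [ 0.5286 -0.2454  0.116 ]
```

```bash
python3 -m pendant '[[[0,0,0.5,0,0,0,1],[0,0,0.5,0,0,0,1],[0,0,0.5,0,0,0,1],[0,0,0.5,0,0,0,1],[0,0,0.5,0,0,0,1],[0,0,0,0,0,0,1],[0,0,0,0,0,0,-1],[0,0,0,0,0,0,-1],[0,0,0,0,0,0,-1],[0,0,0,0,0,0,-1],[0,0,0,0,0,0,-1],[0,0,0,0,0,0,-1],[0,0,0,0,0,0,-1],[0,0,0,0,0,0,-1]]]'
python3 - <<'E'
from h import *
s=env.state();print(s['tcp_pos'],s['force'],s['grip_width'],s['finger_force'])
E
```

```text
time_s: 5.7
tcp_pos: [0.5273, -0.2404, 0.0679]
tcp_rot: [[-0.909, 0.418, 0.001], [0.418, 0.909, -0.0], [-0.001, -0.0, -1.0]]
force: [-1.0, 0.8, 5.4]
grip_width: 0.0186
finger_force: 58.4
[ 0.52728168 -0.24040797  0.06787182] [-1.01806318  0.80249213  5.38011592] 0.01861789722150261 58.365318775177
```

```bash
python3 -m pendant '[[[0,0,-0.4,0,0,0,-1],[0,0,-0.7,0,0,0,-1],[0,0,-0.8,0,0,0,-1],[0,0,-0.8,0,0,0,-1],[0,0,-0.7,0,0,0,-1],[0,0,0,0,0,0,-1],[0.2,0.4,0,0,0,0,-1]]]'; python3 -m pendant '[[[0.435,0.783,0,0,0,0,-1],[0.435,0.783,0,0,0,0,-1],[0.435,0.783,0,0,0,0,-1],[0.435,0.783,0,0,0,0,-1],[0.435,0.783,0,0,0,0,-1],[0.435,0.783,0,0,0,0,-1],[0.435,0.783,0,0,0,0,-1],[0.435,0.783,0,0,0,0,-1],[0.435,0.783,0,0,0,0,-1],[0.435,0.783,0,0,0,0,-1],[0.435,0.783,0,0,0,0,-1],[0.435,0.783,0,0,0,0,-1],[0.435,0.783,0,0,0,0,-1],[0.235,0.383,0,0,0,0,-1],[0,0,0,0,0,0,-1],[0,0,0,0,0,0,-1]]]'
python3 - <<'E'
from h import *
s=env.state();print(s['tcp_pos'],s['force'],s['grip_width'],s['finger_force'])
e=cam('side');u,v=proj(e,[.489,.26,.12]);print(u,v)
u,v=int(u),int(v)
save('side2.png',np.clip(e['color'][max(0,v-70):v+70,u-90:u+90].astype(float)*1.8,0,255).astype(np.uint8),4)
E
```

```text
time_s: 6.58
tcp_pos: [0.5262, -0.2225, 0.203]
tcp_rot: [[-0.908, 0.419, -0.0], [0.419, 0.908, -0.0], [0.0, -0.0, -1.0]]
force: [0.1, 0.0, -0.7]
grip_width: 0.0185
finger_force: 58.5
time_s: 8.57
tcp_pos: [0.4884, 0.2592, 0.203]
tcp_rot: [[-0.909, 0.418, -0.001], [0.418, 0.909, -0.001], [0.0, -0.001, -1.0]]
force: [-1.4, -0.2, -0.7]
grip_width: 0.0185
finger_force: 58.6
[0.4884035  0.25920604 0.20300764] [-1.35731269 -0.20504332 -0.66131133] 0.01853308621849487 58.58364522457123
207.53925029587083 111.26459537351136
```

View pics/side2.png

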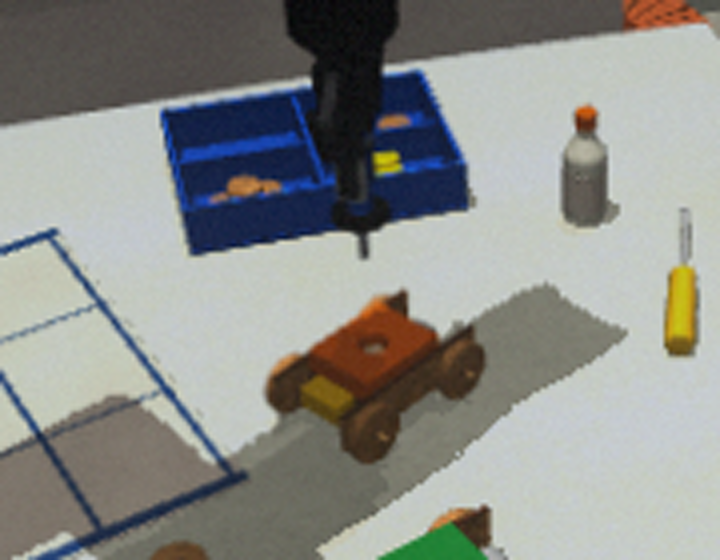

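The stylus hangs upright in the jaws with its tip at crop (363,258), just above the orange hole at (375,345). I'll compute the offset between them in the same camera, lower to tip z≈0.075, and check again.

```bash
python3 -m pendant '[[[0,0,0.6,0,0,0,-1],[0,0,0.6,0,0,0,-1],[0,0,0.4,0,0,0,-1],[0,0,0,0,0,0,-1],[0,0,0,0,0,0,-1]]]'
python3 - <<'E'
from h import *
s=env.state();T=s['tcp_pos'];print(T,s['force'])
e=cam('side')
for nm,p in(('tip',[T[0],T[1],T[2]-.059]),('hole489_260',[.489,.26,.06])): print(nm,np.round(proj(e,p),1))
print('tip px earlier pred',proj(e,[.4884,.2592,.144]))
u,v=208,120
save('side3.png',np.clip(e['color'][v-40:v+35,u-50:u+50].astype(float)*1.8,0,255).astype(np.uint8),7)
d=cam('top')
E
```

```text
time_s: 9.25
tcp_pos: [0.4892, 0.2595, 0.14]
tcp_rot: [[-0.908, 0.418, 0.001], [0.418, 0.908, 0.0], [-0.0, 0.001, -1.0]]
force: [0.4, 0.6, -0.1]
grip_width: 0.0185
finger_force: 58.6
[0.48921011 0.25947241 0.14002859] [ 0.38722088  0.55164784 -0.13548161]
tip [208.6 121.6]
hole489_260 [208.9 126.8]
tip px earlier pred (np.float64(206.8138042205738), np.float64(104.93115893224999))
```

View pics/side3.png

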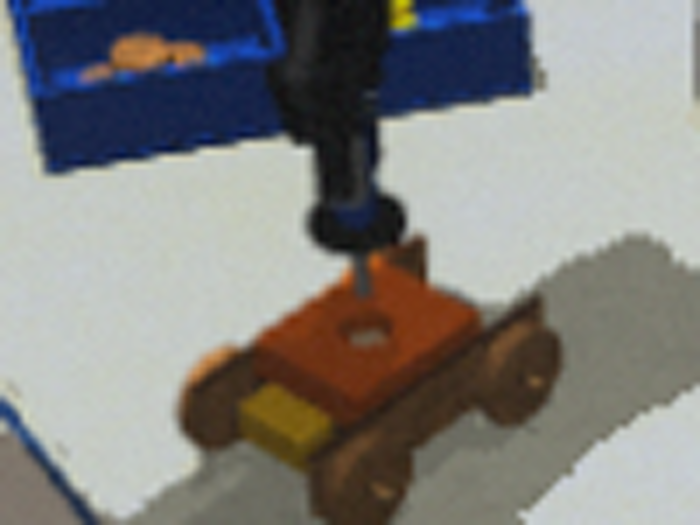

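Tip at (209.4,122.1) and hole at (209.9,126.6) agree with prediction within ~1 px, about 1–2 mm, against 8 mm of clearance. Descending into the hole.

```bash
python3 -m pendant '[[[0,0,0.25,0,0,0,-1],[0,0,0.25,0,0,0,-1],[0,0,0.25,0,0,0,-1],[0,0,0.05,0,0,0,-1],[0,0,0,0,0,0,-1]]]'; python3 -m pendant '[[[0,0,0.05,0,0,0,-1],[0,0,0.05,0,0,0,-1],[0,0,0,0,0,0,-1]]]';  python3 -m pendant '[[[0,0,0.05,0,0,0,-1],[0,0,0,0,0,0,-1],[0,0,0,0,0,0,-1]]]'
```

```text
time_s: 9.98
tcp_pos: [0.4886, 0.2598, 0.1071]
tcp_rot: [[-0.909, 0.418, -0.001], [0.418, 0.909, -0.0], [0.0, -0.001, -1.0]]
force: [1.0, -0.1, 0.1]
grip_width: 0.0187
finger_force: 58.7
time_s: 10.35
tcp_pos: [0.489, 0.2599, 0.1035]
tcp_rot: [[-0.909, 0.418, 0.0], [0.418, 0.909, 0.0], [-0.0, 0.0, -1.0]]
force: [0.0, -0.3, 2.7]
grip_width: 0.0187
finger_force: 58.7
time_s: 10.72
tcp_pos: [0.4889, 0.26, 0.1014]
tcp_rot: [[-0.909, 0.418, 0.0], [0.418, 0.909, 0.0], [-0.0, 0.0, -1.0]]
force: [0.0, 0.2, 3.3]
grip_width: 0.0186
finger_force: 58.8
```

```bash
python3 -m pendant '[[[0,0,0.05,0,0,0,-1],[0,0,0,0,0,0,-1],[0,0,0,0,0,0,-1]]]'; python3 -m pendant '[[[0,0,0.05,0,0,0,-1],[0,0,0,0,0,0,-1],[0,0,0,0,0,0,-1]]]'
```

```text
time_s: 11.1
tcp_pos: [0.4892, 0.26, 0.1004]
tcp_rot: [[-0.909, 0.418, 0.001], [0.418, 0.909, 0.001], [-0.001, 0.001, -1.0]]
force: [-2.6, -1.0, 13.6]
grip_width: 0.0186
finger_force: 60.5
time_s: 11.48
tcp_pos: [0.4896, 0.2601, 0.0999]
tcp_rot: [[-0.909, 0.418, 0.003], [0.418, 0.909, 0.001], [-0.002, 0.002, -1.0]]
force: [-4.0, -3.5, 28.2]
grip_width: 0.0187
finger_force: 62.0
```

Bottomed out at the expected height (tip ≈0.041). Ease off 1 mm and hold for over a second.

```bash
python3 -m pendant '[[[0,0,-0.02,0,0,0,-1],[0,0,0,0,0,0,-1],[0,0,0,0,0,0,-1],[0,0,0,0,0,0,-1],[0,0,0,0,0,0,-1],[0,0,0,0,0,0,-1],[0,0,0,0,0,0,-1],[0,0,0,0,0,0,-1],[0,0,0,0,0,0,-1],[0,0,0,0,0,0,-1]]]'
```

```text
time_s: 12.72
tcp_pos: [0.4894, 0.2601, 0.1001]
tcp_rot: [[-0.909, 0.418, 0.002], [0.418, 0.909, 0.001], [-0.002, 0.002, -1.0]]
force: [-3.6, -2.9, 21.8]
grip_width: 0.0186
finger_force: 60.7
```

```bash
python3 -m pendant '[[[0,0,-0.2,0,0,0,-1],[0,0,-0.3,0,0,0,-1],[0,0,-0.5,0,0,0,-1],[0,0,-0.8,0,0,0,-1],[0,0,-0.8,0,0,0,-1],[0,0,0,0,0,0,-1],[0,0,0,0,0,0,-1]]]'; python3 -m pendant '[[[-0.2,-0.4,0,0,0,0,-1],[-0.429,-0.786,0,0,0,0,-1],[-0.429,-0.786,0,0,0,0,-1],[-0.429,-0.786,0,0,0,0,-1],[-0.429,-0.786,0,0,0,0,-1],[-0.429,-0.786,0,0,0,0,-1],[-0.429,-0.786,0,0,0,0,-1],[-0.429,-0.786,0,0,0,0,-1],[-0.429,-0.786,0,0,0,0,-1],[-0.429,-0.786,0,0,0,0,-1],[-0.429,-0.786,0,0,0,0,-1],[-0.429,-0.786,0,0,0,0,-1],[-0.429,-0.786,0,0,0,0,-1],[-0.429,-0.786,0,0,0,0,-1],[-0.228,-0.38,0,0,0,0,-1],[0,0,0,0,0,0,-1],[0,0,0,0,0,0,-1]]]'
python3 - <<'E'
from h import *
s=env.state();print(s['tcp_pos'],s['force'])
E
```

```text
time_s: 13.6
tcp_pos: [0.4884, 0.2597, 0.2014]
tcp_rot: [[-0.909, 0.418, -0.001], [0.418, 0.909, -0.001], [0.001, -0.001, -1.0]]
force: [0.2, -0.1, -0.5]
grip_width: 0.0183
finger_force: 58.7
time_s: 15.72
tcp_pos: [0.5229, -0.2395, 0.2018]
tcp_rot: [[-0.909, 0.417, -0.001], [0.417, 0.909, 0.001], [0.001, 0.0, -1.0]]
force: [-0.5, -0.3, -0.3]
grip_width: 0.0182
finger_force: 58.7
[ 0.52285277 -0.23947209  0.20179676] [-0.54649571 -0.26186702 -0.29753676]
```

```bash
python3 -m pendant '[[[0,0,0.6,0,0,0,-1],[0,0,0.7,0,0,0,-1],[0,0,0.6,0,0,0,-1],[0,0,0.2,0,0,0,-1],[0,0,0,0,0,0,-1],[0,0,0,0,0,0,-1]]]'
python3 - <<'E'
from h import *
e=cam('side');T=env.state()['tcp_pos'];print(T,env.state()['force'],proj(e,[T[0],T[1],T[2]-.059]),proj(e,[.522,-.24,.045]))
u,v=[int(q) for q in proj(e,[.522,-.24,.07])];print(u,v)
save('side4.png',np.clip(e['color'][v-40:v+40,u-50:u+50].astype(float)*1.8,0,255).astype(np.uint8),7)
E
```

```text
time_s: 16.48
tcp_pos: [0.5239, -0.2401, 0.1192]
tcp_rot: [[-0.909, 0.417, 0.001], [0.417, 0.909, -0.001], [-0.002, -0.0, -1.0]]
force: [1.1, 0.2, -0.6]
grip_width: 0.0188
finger_force: 58.7
[ 0.52393388 -0.24026255  0.11920891] [ 0.56494502  0.96004636 -0.2102796 ] (np.float64(268.2083717681521), np.float64(252.133302984475)) (np.float64(267.1954785569563), np.float64(255.84915835025373))
267 249
```

View pics/side4.png

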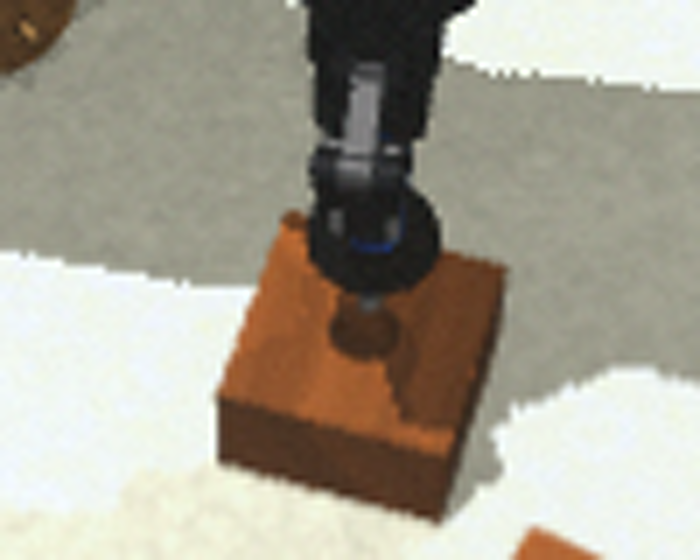

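The tip, (370,308), is just over the hole centre, (363,325). That is about 2 mm off, against 8 mm clearance, so I'll nudge and insert.

```bash
python3 -m pendant '[[[0.05,0.02,0,0,0,0,-1],[0,0,0.25,0,0,0,-1],[0,0,0.25,0,0,0,-1],[0,0,0.25,0,0,0,-1],[0,0,0.25,0,0,0,-1],[0,0,0.1,0,0,0,-1],[0,0,0,0,0,0,-1],[0,0,0,0,0,0,-1]]]'; python3 -m pendant '[[[0,0,0.05,0,0,0,-1],[0,0,0.05,0,0,0,-1],[0,0,0,0,0,0,-1],[0,0,0,0,0,0,-1]]]'
```

```text
time_s: 17.52
tcp_pos: [0.522, -0.2387, 0.0744]
tcp_rot: [[-0.909, 0.418, 0.0], [0.418, 0.909, -0.0], [-0.001, -0.0, -1.0]]
force: [-0.0, -0.2, -0.7]
grip_width: 0.0184
finger_force: 58.7
time_s: 18.02
tcp_pos: [0.5218, -0.2386, 0.0702]
tcp_rot: [[-0.909, 0.418, -0.0], [0.418, 0.909, -0.0], [-0.0, -0.0, -1.0]]
force: [0.3, 0.5, -0.8]
grip_width: 0.0187
finger_force: 58.7
```

```bash
python3 -m pendant '[[[0,0,0.05,0,0,0,-1],[0,0,0,0,0,0,-1],[0,0,0,0,0,0,-1]]]'
```

```text
time_s: 18.4
tcp_pos: [0.5218, -0.2386, 0.0681]
tcp_rot: [[-0.909, 0.418, -0.0], [0.418, 0.909, -0.0], [0.0, -0.0, -1.0]]
force: [1.1, 0.1, -1.0]
grip_width: 0.0188
finger_force: 58.7
```

```bash
python3 -m pendant '[[[0,0,0.03,0,0,0,-1],[0,0,0,0,0,0,-1],[0,0,0,0,0,0,-1]]]'
```

```text
time_s: 18.77
tcp_pos: [0.5219, -0.2386, 0.0678]
tcp_rot: [[-0.909, 0.418, 0.001], [0.418, 0.909, -0.0], [-0.001, -0.0, -1.0]]
force: [-3.1, 2.5, 7.7]
grip_width: 0.0184
finger_force: 59.9
```

The collar is seated on the block. Opening and withdrawing straight up.

```bash
python3 -m pendant '[[[0,0,0,0,0,0,1],[0,0,0,0,0,0,1],[0,0,0,0,0,0,1],[0,0,0,0,0,0,1],[0,0,0,0,0,0,1],[0,0,0,0,0,0,1],[0,0,-0.3,0,0,0,1],[0,0,-0.6,0,0,0,1],[0,0,-0.8,0,0,0,1],[0,0,-0.8,0,0,0,1],[0,0,-0.8,0,0,0,1],[0,0,-0.8,0,0,0,1],[0.8,0.8,0,0,0,0,1],[0.8,0.8,0,0,0,0,1],[0.8,0.8,0,0,0,0,1],[0.8,0.8,0,0,0,0,1],[0,0,0,0,0,0,1],[0,0,0,0,0,0,1]]]'
python3 - <<'E'
from h import *
e=cam('side');d=cam('top');L=[]
for c in(e,d):
    u,v=[int(q) for q in proj(c,[.522,-.24,.07])]
    L.append(c['color'][v-35:v+35,u-40:u+40])
    u,v=[int(q) for q in proj(c,[.489,.26,.05])]
    L.append(c['color'][v-35:v+35,u-40:u+40])
    hs=cv2.cvtColor(c['color'],cv2.COLOR_RGB2HSV).astype(int);P=cloud(c)
    m=(hs[...,0]>100)&(hs[...,0]<130)&(hs[...,1]>150)&(np.hypot(P[...,0]-.522,P[...,1]+.24)<.05)&(P[...,2]>.108)&(P[...,2]<.125)
    vv,uu=np.nonzero(m)
    print(len(uu),at_z(c,uu.mean(),vv.mean(),.116).round(4) if len(uu) else '',np.median(P[m],0) if len(uu) else '')
I=np.vstack([np.hstack(L[:2]),np.hstack(L[2:])])
save('end.png',np.clip(I.astype(float)*1.7,0,255).astype(np.uint8),4)
E
```

```text
time_s: 21.02
tcp_pos: [0.4594, -0.069, 0.2317]
tcp_rot: [[-0.909, 0.417, 0.001], [0.417, 0.909, -0.001], [-0.002, 0.0, -1.0]]
force: [0.3, -0.3, 0.4]
grip_width: 0.0853
finger_force: 0.0
47 [ 0.5242 -0.2403  0.116 ] [ 0.52394755 -0.24020449  0.11571714]
50 [ 0.5207 -0.2387  0.116 ] [ 0.52057844 -0.2393117   0.11550082]
```

View pics/end.png

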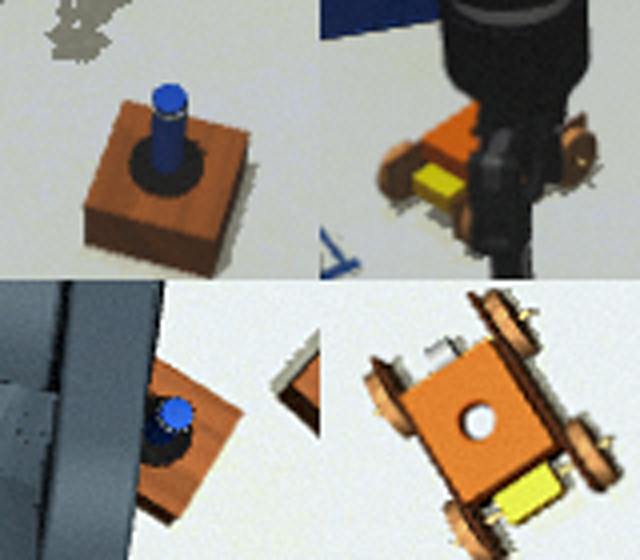

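The stylus stands upright at the stand's centre with its top at 0.116 m (pictured at (170,100)). The orange buggy is where it was, and the arm is clear.

```bash
python3 -c "
from cell import env
print(env.finish_job())"
```

```text
the job is handed in; nothing more can be done
None
```

I pressed the orange buggy's button home with the stylus and held it for over a second, then put the stylus back upright in its stand, let go and handed the job in at about 21 s; no verdict came back.

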